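# Feed a boxed inner tube through the spring flap of the stock dispenser

## Task

Load the boxed inner tube from the tray into the black dispenser: nose it in at the flared mouth so that it pushes the orange spring flap aside, and slide it along the lane under the keeper strip until it is pressed snug against the row of boxes already inside, which stands at an unknown depth and has to be felt. Press just firmly enough to feel the row give slightly, do not ram or jam it, then leave the box standing there against the row with the flap swung shut behind it, and leave the tools on the tray alone.

Things in the scene. Friction and masses are not known exactly. Their poses are not given: they have to be found in the camera images.
- carton: Boxed inner tube to load: brown carton with blue band and white stripe, 100 mm long (x), 44 wide (y), 70 tall (z), about 0.2 kg, standing on the tray. Origin: centre of its underside; both ends alike. Grip it across the 44 mm, 15 to 28 mm from its trailing end, fingertips 34 to 45 mm above its underside: lower, they strike the lane's rails.
- lane: Stock dispenser, fixed. Origin at shelf level, mid-mouth, in the plane of the shut flap; x = feed direction, away from the robot; z up. Metal lane floor: top at z = 10 mm, from x = -60. Steel rails 48 mm apart (y = +-24), tops at z = 38, parallel from x = -26, flared to y = +-41 at x = -62. The left (+y) rail has a pocket from x = -6 to 46, out to y = 46, where the flap folds in.
- lane_mouth (a point): Middle of the mouth on top of the lane floor: 10 mm above the dispenser's origin, same axes. The flap is hinged on the left of it, on a post 42 mm above the shelf.
- keeper_end (a point): Near end of the steel keeper strip, at lane x = 0, y = 0, z = 88 mm (underside). The strip is 24 mm wide (y = +-12), 3 thick, with an upturned lip out to x = -17 (its end at z = 96), and runs over the lane to the black box. A carton on the floor passes under it with 8 mm to spare; the two fingers straddle it.
- box_front (a point): Middle of the roof's near edge of the black clip-lid box over the lane: lane x = 128, z = 94 mm. The box runs to x = 390, top at z = 102, 62 mm wide (55 inside): no room for fingers, which must stay short of it. Lane x of the carton's centre when home lies between 98 and 131 mm, so fingers 15 to 28 mm from its trailing end stay clear.
- home_near (a point): On the lane floor at lane x = 98 mm: the shallowest place where the carton's centre can be home. In the black box stands a row of two like cartons, hidden and not measured: its near face lies at lane x = 148 to 178 mm, different each time. On a sprung buffer it gives 1 mm per 3 N, up to 8 mm, and springs back. 4 to 8 N is snug, over 15 N is ramming.
- flap (a joint): Angle of the orange spring flap, rad: 0 shut across the mouth, grows as its free edge swings inward (lane +x), stop at 1.5. Spring: 0.06 N m shut plus 0.05 per rad. A carton's nose feels 4 to 8 N pushing it aside, then a 3 N side push and 2 to 5 N drag, flap at about 1.2 rad. It snaps shut once the carton's trailing end is past lane x = 40 mm, and lets nothing back.
- flap_edge (a point): Top of the flap's free edge; shut, it is at lane x = 0, y = -4, z = 37 mm. The plate is 40 mm long from its upright hinge pin at lane x = 0, y = 36, 22 mm high (z = 15 to 37), 3 thick.
- tray: Grey plastic tray on rubber feet, fixed, 280 mm (x) by 240 mm (y), rim 31 mm above the shelf, inner floor 8 mm. Origin: centre, at shelf level. The carton stands in its half nearer the robot, the tools lie in the farther half.
- tyre_lever: Bystander: orange plastic tyre lever lying on the tray, about 120 x 18 x 8 mm, long along its x. Origin: underside, near its middle.
- spoke_wrench: Bystander: round chrome spoke wrench, about 52 mm across its four jaws, 9 mm thick. Origin: centre of the underside.
- pump_gauge: Bystander: round black pressure gauge, 48 mm diameter, 26 mm high, with a brass and chrome stem along +x to 58 mm and a red button at -x. Origin: centre of the underside of the dial.
- clip_box: Bystander: small black plastic box with a steel spring clip, 60 x 42 x 26 mm. Origin: centre of the underside.
Things that resemble listed ones, but are neither listed nor needed, are in the scene too. Several things have the shape of the carton; the one meant has the colours described above.

How it is judged (in metres and radians):
On the way, in this order (a step that is already met when the one before it is completed fails the run):
1. the carton, in the lane with its nose well past the mouth, holds the flap open (value of joint flap above 0.8 rad and contact force between carton and flap_c0 above 0.2 N and x of carton in the frame of lane between -0.03 and 0.07 m), for 0.1 s.
2. the carton, past the flap, is pressed against the row inside with at least 2.5 N (contact force between carton and row_c0 above 2.5 N and value of joint flap below 0.1 rad), for 0.2 s.
At the end, for the whole second after the job is handed in: The carton stands released on the lane floor, upright (0.06 rad), in line with the lane (0.08 rad, 6 mm to either side), its centre 94 to 135 mm past the mouth, its nose within 3 mm of the row inside, at rest (under 10 mm/s), and the flap is shut (under 0.08 rad) (x of carton in the frame of lane between 0.094 and 0.135 m and y of carton in the frame of lane between -0.006 and 0.006 m and z of carton in the frame of lane below 0.014 m and angle between carton's own z axis and vertical below 0.06 rad and angle between the x axis of carton and the x axis of lane, either way round below 0.08 rad and horizontal distance between carton and row_c0 below 0.152 m and value of joint flap below 0.08 rad and linear speed of carton below 0.01 m/s); the robot touches nothing.
It fails at once if the row inside is rammed: the carton presses on it with more than 15 N (contact force between carton and row_c0 above 15 N).
It fails at once if the carton is jammed against the dispenser (rails, flap, floor, row) with more than 45 N (contact force between carton and lane above 45 N).
It fails at once if a tool on the tray is moved by more than 15 mm (distance of any of tyre_lever, spoke_wrench, pump_gauge, clip_box from where it was at the start of the episode above 0.015 m).
It fails at once if the carton is tipped over (more than 0.6 rad) (angle between carton's own z axis and vertical above 0.6 rad).
It also fails if it takes over 54 s, if anything falls off the work surface, if the arm or the gripper's body presses on something with over 40 N, if the wrist force passes 120 N, or if a joint passes its speed limit or range.

## Robot

A 6-joint arm with a two-finger parallel gripper is mounted at the origin on the work surface. World frame = base frame: x ahead of the robot, y to its left, z up, the work surface at z = 0. Lengths are in mm, angles in rad, forces in N, time in s.
With the tool pointing down it reaches from about 350 to 975 mm from the base axis. Payload 7.1 kg.
Tool frame: the origin (TCP) lies between the finger pads; the fingertips stand 19 mm ahead of it and the grasp point (between the pads) is the TCP (ctrl.tcp_to_tips is the distance from the TCP to the fingertips, in mm); z points along the fingers, y is the line along which they close (so a half turn about z gives the same grasp; the last joint's range is limited). The gripper opens to 88 mm and grips with 3 to 60 N. Pads are 20 mm wide; open, the fingers measure 115 mm over their backs; the gripper's body (75 mm by 178 mm) begins 61 mm behind the grasp point.
Start: joints at [-1.212, 0.423, 1.63, -0, 1.089, -0.019], TCP at [230.564, -580.9, 241.675] pointing down, gripper open.
Joint ranges: [-3, 3], [-0.9, 2.11], [0.09, 2.58], [-1.31, 4.45], [0.11, 2.69], [-2.54, 2.54]. Speed limits (rad/s): [2.39, 2.39, 3.01, 3.14, 3.14, 3.14].

## Interface

Orientations are given as a rotation vector (axis times angle).
In Python, from workcell import status, optics, ctrl gives the robot as it stands. The module is installed in compiled form; this text tells all that it offers.
- The arm moves only by the shell command python3 -m inch 'ROWS'. ROWS is JSON, a list that holds one entry, the list of rows, each a list of 7 numbers: the shift along the tool's x, y, z in mm, then the turn, a rotation vector about the tool's x, y, z in rad, then the opening in per cent of the stroke, from 0 (shut) to 100 (fully open). A call has 1 to 20 rows; each row is the pose to reach, as a shift and turn from the pose commanded when the call began, along the tool's axes at that moment; what a row does not reach only later rows make up. A row lasts 1/10 s, in which the tool goes at most 50 mm and 8.59 degrees, less where a joint would pass 70% of its speed; a pose out of reach is approached as far as the arm can. A call with a gripper value outside its range is refused whole. The fingers move at their own pace and stop on an object; the grip force is fixed at half the most. Time passes only in rows, so rows that repeat a pose let the fingers close. It gives the time, the measured TCP pose, the force, the opening and the grip force at its end, in the units of the state.
- status.get_obs(): the state, without advancing time (a new reading comes with each control period).
- optics.get_image(name): name is "scene" or "side" or "wrist"; returns a dict with "frame" (420x560x3 uint8, red, green, blue), "fx", "fy", "cx", "cy" (pixels), "rvec" (rotation vector, rad) and "tvec" (3), from world to camera coordinates, as OpenCV has them; the wrist camera has in their place "hand_eye" (4x4, takes a point from camera to tool coordinates, whose origin is the TCP and whose axes are the flange's). Camera axes: x right, y down, z forward; pixel columns grow to the right and rows downward; lengths in mm; the calibration is good to about 2 mm. The wrist camera is an equidistant fisheye: a pixel r from the principal point sees the ray r / f radians off the axis. A picture is of the moment at which its call begins: read the wrist's pose just before it. There is no depth.
- ctrl.close_job(): hands the job in; it is judged then, once.
The state is a dict: "t": time; "qpos": joint angles; "qvel": joint speeds; "joint_torque": joint torques, N m; "ee_pos": TCP position; "orientation": TCP orientation; "ft_force": force on the tool from outside, world axes, zero at the start; "moment": the same for the moment, N m; "width": finger opening in mm; "grasp_force": force on a finger pad.
Only numpy, scipy, OpenCV 4.12 (cv2) and the standard library are available. Lean on these libraries where they do the work, as an engineer would, in place of code of your own. Each camera call takes 0.05 s, during which the arm holds its last target. There are 200 camera calls.

## Working session

There is one attempt and no reset: what is moved stays moved. The work goes in short steps, Python scripts to look and compute and a shell command to move; the robot and the scene stay as the last step left them, time stands still between calls to the robot, and variables do not carry over. Pictures are saved under pics/ and viewed, at most 10 in all, crops included, and the job is handed in when it is done.

```bash
mkdir -p pics; cat > h.py <<'E'
import numpy as np, cv2, pickle
from scipy.spatial.transform import Rotation as R
from workcell import status, optics, ctrl
def snap(n,f):
    o=status.get_obs(); im=optics.get_image(n); im['obs']=o
    pickle.dump(im,open(f'pics/{f}.pkl','wb')); cv2.imwrite(f'pics/{f}.png',im['frame'][:,:,::-1]); return im
def load(f): return pickle.load(open(f'pics/{f}.pkl','rb'))
def ray(im,u,v):
    x=(u-im['cx'])/im['fx']; y=(v-im['cy'])/im['fy']
    if 'hand_eye' in im:
        r=np.hypot(x,y); s=np.sin(r)/r if r>1e-9 else 1; d=np.array([x*s,y*s,np.cos(r)])
        H=np.array(im['hand_eye']); o=im['obs']; T=R.from_rotvec(o['orientation']).as_matrix()
        return T@H[:3,3]+np.array(o['ee_pos']), T@H[:3,:3]@d
    Rm=R.from_rotvec(np.ravel(im['rvec'])).as_matrix(); t=np.ravel(im['tvec'])
    return -Rm.T@t, Rm.T@np.array([x,y,1.])
def onz(im,u,v,z):
    c,d=ray(im,u,v); return c+d*(z-c[2])/d[2]
def proj(im,p):
    Rm=R.from_rotvec(np.ravel(im['rvec'])).as_matrix(); q=Rm@np.array(p)+np.ravel(im['tvec'])
    return im['fx']*q[0]/q[2]+im['cx'],im['fy']*q[1]/q[2]+im['cy']
E
python3 - <<'E'
from h import *
a=snap('scene','scene0'); b=snap('side','side0'); w=snap('wrist','wrist0')
o=w['obs']; print(o['orientation'],R.from_rotvec(o['orientation']).as_matrix().round(2),o['t'],o['ft_force'])
for i in(a,b,w): print(ray(i,280,210))
E
```

```text
[-3.08431963e+00 -5.89669997e-01  3.71642846e-04] [[ 0.93  0.37 -0.  ]
 [ 0.37 -0.93  0.  ]
 [ 0.   -0.   -1.  ]] 0.1 [ 0.90040913 -0.14663109  1.16475401]
(array([1051.43841448,  166.46015127,  959.0943073 ]), array([-0.52940712, -0.19871677, -0.82483703]))
(array([113.16738428, 811.41058668, 701.76272423]), array([ 0.35222019, -0.74409968, -0.56816752]))
(array([ 292.3209958 , -554.75498908,  384.09221568]), array([-0.22915787, -0.10798989, -0.96738041]))
```

View pics/scene0.png

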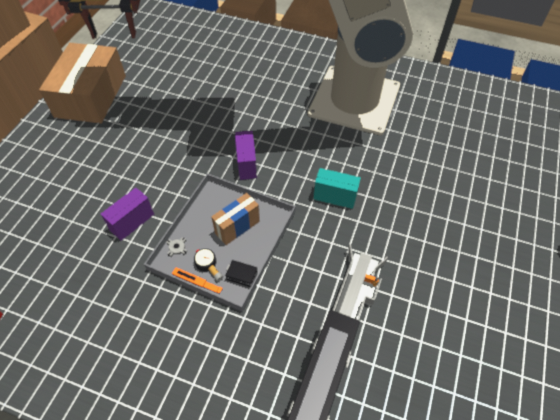

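View pics/side0.png

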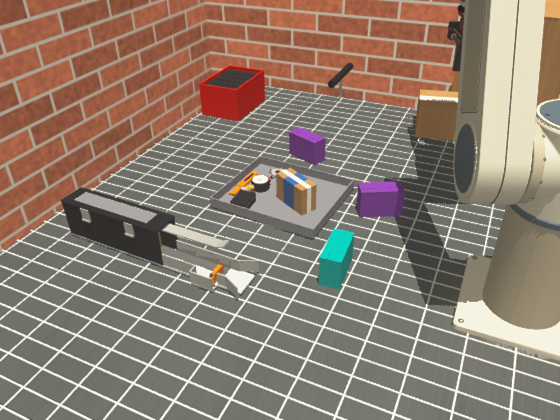

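The scene view shows the tray at about (222,238). The brown carton with the blue band and white stripe is on it at (236,219), also at (296,191) in the side view. The lookalikes are purple boxes at (127,214) and (246,156), a teal box at (337,188), and a large brown box at (85,82). Only the one on the tray has the colours described. The lane mouth is at about (362,280) in the scene view. Next I'll enlarge the carton and the mouth in one crop.

```bash
python3 - <<'E'
from h import *
a=cv2.imread('pics/scene0.png'); b=cv2.imread('pics/side0.png')
r=lambda i,x,y,w,h:cv2.resize(i[y:y+h,x:x+w],(400,300),interpolation=cv2.INTER_CUBIC)
cv2.imwrite('pics/crop1.png',np.vstack([np.hstack([r(a,196,186,80,60),r(a,310,240,100,75)]),np.hstack([r(b,256,160,80,60),r(b,160,215,120,90)])]))
E
```

```text
(no output)
```

View pics/crop1.png

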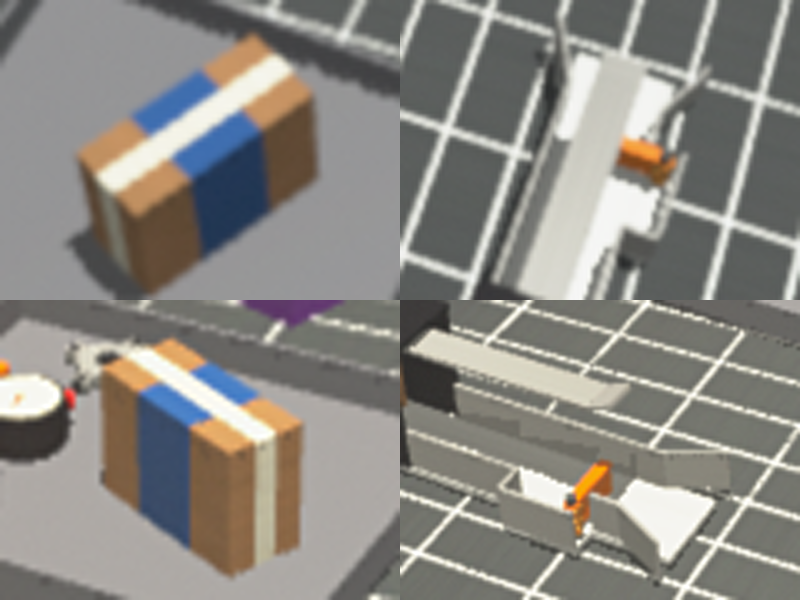

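View pics/wrist0.png

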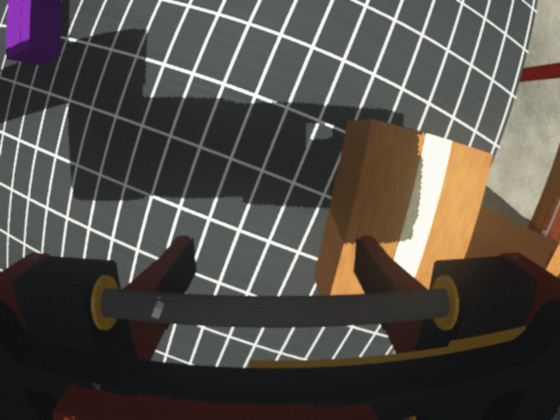

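Both crops confirm the carton: brown, blue band, white stripe. Its top corners in the scene crop are (80,153), (255,35), (316,97) and (140,213). The lane mouth shows the flared rails, the keeper lip and the orange flap. The wrist view does not show the targets yet.

```bash
python3 - <<'E'
from h import *
a=load('scene0'); b=load('side0')
S=[onz(a,196+x/5,186+y/5,78)[:2] for x,y in[(80,153),(255,35),(316,97),(140,213)]]
D=[onz(b,256+x/5,160+y/5,78)[:2] for x,y in[(103,72),(170,40),(302,123),(233,155)]]
for P in(S,D):
    P=np.array(P); print(P.round(),P.mean(0).round(1),[np.linalg.norm(P[i]-P[i-1]).round() for i in range(4)])
f=lambda x,y,z:onz(a,310+x/4,240+y/4,z)[:2]
g=lambda x,y,z:onz(b,160+x*.3,215+y*.3,z)[:2]
lip=(f(197,55,97)+f(247,62,97))/2; r=f(157,12,38); l=f(308,68,38)
print('lip',lip,'flares',r,l,(r+l)/2,np.linalg.norm(r-l))
print('side r flare',g(328,155,38),'side lip',g(225,85,97))
box=(onz(a,331,313,102)+onz(a,359,320,102))/2; print('box',box, onz(a,331,313,102),onz(a,359,320,102))
d=box[:2]-lip; print('yaw',np.arctan2(d[1],d[0]),np.linalg.norm(d))
n=(r-l); print('yaw flare',np.arctan2(n[0],-n[1]))
E
```

```text
[[ 555. -180.]
 [ 468. -133.]
 [ 491.  -94.]
 [ 574. -143.]] [ 522.1 -137.4] [np.float64(42.0), np.float64(99.0), np.float64(45.0), np.float64(97.0)]
[[ 571. -140.]
 [ 553. -181.]
 [ 465. -134.]
 [ 484.  -96.]] [ 518.5 -137.6] [np.float64(97.0), np.float64(45.0), np.float64(100.0), np.float64(43.0)]
lip [540.55058213 162.12504303] flares [489.58914863 120.30875962] [494.84669809 207.42139642] [492.21792336 163.86507802] 87.27114824677058
side r flare [488.41271219 124.77561646] side lip [538.00240354 154.21653522]
box [686.3848587  160.15958083 102.        ] [688.93806461 133.46835986 102.        ] [683.8316528 186.8508018 102.       ]
yaw -0.0134765520268141 145.84752059989233
yaw flare -0.060280344612164104
```

```bash
python3 -m inch '[[[100,-80,0,0,0,0.1,100],[200,-160,10,0,0,0.25,100],[300,-240,20,0,0,0.4,100],[400,-320,40,0,0,0.55,100],[415,-327,50,0,0,0.7,100],[415,-327,50,0,0,0.87,100],[415,-327,50,0,0,0.87,100],[415,-327,50,0,0,0.87,100],[415,-327,50,0,0,0.87,100],[415,-327,50,0,0,0.87,100],[415,-327,50,0,0,0.87,100],[415,-327,50,0,0,0.87,100],[415,-327,50,0,0,0.87,100],[415,-327,50,0,0,0.87,100],[415,-327,50,0,0,0.87,100],[415,-327,50,0,0,0.87,100],[415,-327,50,0,0,0.87,100]]]'; python3 - <<'E'
from h import *
w=snap('wrist','wrist1'); print(w['obs']['qpos'])
E
```

```text
t: 1.85
ee_pos: [495.4, -124.7, 191.8]
orientation: [3.046, -0.768, 0.0]
ft_force: [0.7, 0.4, -0.5]
width: 87.9
grasp_force: 0.0
[-2.69972804e-01  3.26043867e-01  1.91932559e+00 -1.85737150e-05
  8.96029080e-01  1.79468675e+00]
```

View pics/wrist1.png

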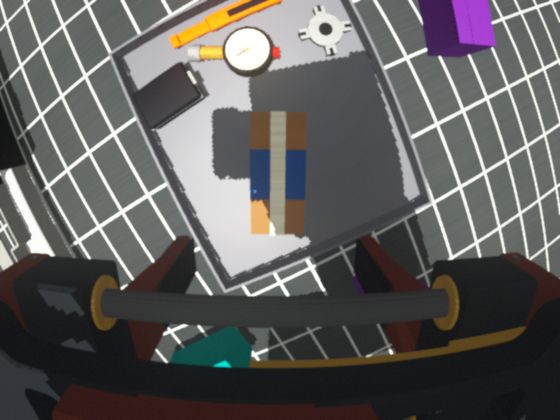

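The carton's top face spans (250,111) to (307,235), square to the gripper and between the fingers.

```bash
python3 - <<'E'
from h import *
w=load('wrist1'); o=w['obs']; T=R.from_rotvec(o['orientation']).as_matrix()
hsv=cv2.cvtColor(w['frame'],cv2.COLOR_RGB2HSV)[100:245,240:320]
m=((hsv[...,1]>90)).astype(np.uint8); m=cv2.morphologyEx(m,cv2.MORPH_CLOSE,np.ones((25,25)));c=max(cv2.findContours(m,0,2)[0],key=cv2.contourArea)
print(cv2.boundingRect(c))
q=[(250,111),(306,111),(307,235),(251,235)]
P=np.array([onz(w,u,v,78) for u,v in q]); print(P.round(1)); L=(P-o['ee_pos'])@T; print('tool',L.round(1))
E
```

```text
(0, 0, 66, 145)
[[ 574.3 -145.3   78. ]
 [ 553.6 -183.9   78. ]
 [ 462.9 -138.    78. ]
 [ 485.2  -96.7   78. ]]
tool [[ 79.2 -19.2 113.8]
 [ 79.3  24.5 113.8]
 [-22.3  27.  113.8]
 [-22.2 -19.8 113.8]]
```

```bash
python3 -m inch '[[[0,3,45,0,0,0,100],[0,3,90,0,0,0,100],[0,3,126,0,0,0,100],[0,3,126,0,0,0,100],[0,3,126,0,0,0,100],[0,3,126,0,0,0,0],[0,3,126,0,0,0,0],[0,3,126,0,0,0,0],[0,3,126,0,0,0,0],[0,3,126,0,0,0,0],[0,3,126,0,0,0,0],[0,3,126,0,0,0,0],[0,3,126,0,0,0,0],[0,3,110,0,0,0,0],[0,3,80,0,0,0,0],[0,3,40,0,0,0,0],[0,3,0,0,0,0,0],[0,3,0,0,0,0,0],[0,3,0,0,0,0,0]]]'; python3 - <<'E'
from h import *
o=status.get_obs();e=np.array(o['ee_pos']);T=R.from_rotvec(o['orientation']).as_matrix();print(e)
# standoff: mouth (556,163) yaw -.03 -> TCP so camera sees the mouth
tgt=np.array([400,168,190]);print((tgt-e)@T, np.arctan2(T[1,0],T[0,0]))
E
```

```text
t: 3.8
ee_pos: [494.3, -126.5, 192.0]
orientation: [-3.047, 0.765, -0.002]
ft_force: [-0.0, -0.4, -3.1]
width: 43.6
grasp_force: 30.0
[ 494.3099081  -126.51741408  191.97151949]
[-222.30501679 -214.97924432    1.77675828] -0.49224225083613005
```

```bash
python3 -m inch '[[[-30,-30,0,0,0,-0.03,0],[-70,-65,0,0,0,-0.1,0],[-105,-100,0,0,0,-0.2,0],[-140,-135,0,0,0,-0.3,0],[-175,-170,0,0,0,-0.4,0],[-205,-198,0,0,0,-0.46,0],[-218,-210,0,0,0,-0.46,0],[-222,-215,0,0,0,-0.46,0],[-222,-215,0,0,0,-0.46,0],[-222,-215,0,0,0,-0.46,0],[-222,-215,0,0,0,-0.46,0]]]'; python3 - <<'E'
from h import *
w=snap('wrist','wrist2'); a=load('scene0')
for u,v in [(315,192),(319,172),(359,175),(356,207)]: print(onz(a,u,v,70).round())
E
```

```text
t: 4.9
ee_pos: [400.4, 166.8, 191.3]
orientation: [3.141, -0.053, -0.001]
ft_force: [0.3, 0.3, -1.9]
width: 43.9
grasp_force: 30.0
[405.  10.  70.]
[346.   1.  70.]
[321.  92.  70.]
[413. 110.  70.]
```

View pics/wrist2.png

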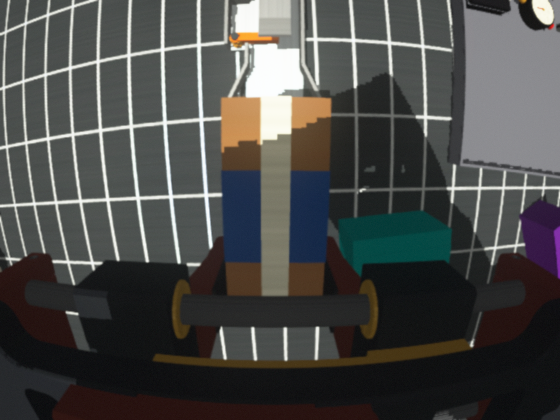

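The carton is held square. The lane mouth is ahead at the top of the picture, centred near u=274, with the flap at (255,40). Next I'll enlarge it.

```bash
python3 - <<'E'
import cv2
a=cv2.imread('pics/wrist2.png')[0:105,204:344]
cv2.imwrite('pics/crop2.png',cv2.resize(a,None,fx=5.5,fy=5.5,interpolation=cv2.INTER_CUBIC))
E
```

```text
(no output)
```

View pics/crop2.png

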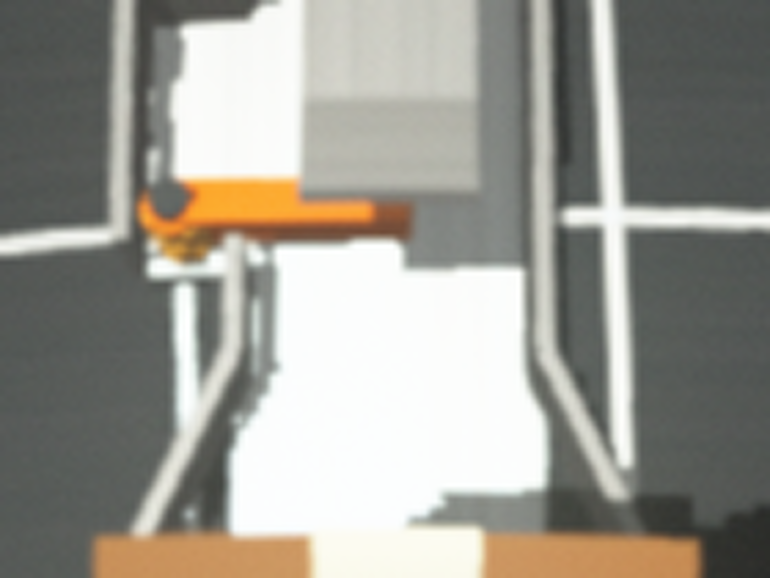

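The crop shows the rail bends' inner edges at (243,350) and (533,352), the right rail inner edge at (530,2), the lip end at (302..480,192), and the hinge pin at (172,200).

```bash
python3 - <<'E'
from h import *
w=load('wrist2'); o=w['obs'];T=R.from_rotvec(o['orientation']).as_matrix(); print(o['ee_pos'],np.arctan2(T[1,0],T[0,0]))
f=lambda x,y,z:onz(w,204+x/5.5,y/5.5,z)
for n,x,y,z in [('Lbend',243,350,38),('Rbend',533,352,38),('Rfar',530,2,38),('lipL',302,192,97),('lipR',480,192,97),('keepL',302,98,91),('keepR',480,98,91),('keepLfar',302,2,91),('keepRfar',480,2,91),('pin',172,200,42),('noseL',95,537,0),('noseR',700,537,0)]:
    zz=z if z else o['ee_pos'][2]-58+70
    p=f(x,y,zz); print(n,p.round(1))
E
```

```text
[400.38732116 166.83099113 191.2767286 ] -0.033834079266854424
Lbend [526.3 186.8  38. ]
Rbend [524.4 139.4  38. ]
Rfar [587.9 137.2  38. ]
lipL [536.4 174.2  97. ]
lipR [535.6 150.7  97. ]
keepL [552.2 174.   91. ]
keepR [551.4 149.8  91. ]
keepLfar [567.1 173.6  91. ]
keepRfar [566.3 149.1  91. ]
pin [552.4 197.4  42. ]
noseL [480.  186.2 203.3]
noseR [478.5 142.2 203.3]
```

```bash
python3 -m inch '[[[0,0,40,0,0,0,0],[0,0,80,0,0,0,0],[0,0,110,0,0,0,0],[0,0,122,0,0,0,0],[0,0,122,0,0,0,0],[0,0,122,0,0,0,0]]]'
```

```text
t: 5.55
ee_pos: [400.9, 167.8, 70.4]
orientation: [-3.141, 0.052, -0.001]
ft_force: [-0.8, 0.2, -1.5]
width: 43.9
grasp_force: 30.0
```

```bash
python3 -m inch '[[[8,0,0,0,0,0,0],[16,0,1,0,0,0,0],[24,0,1,0,0,0,0],[32,0,1,0,0,0,0],[40,0,1,0,0,0,0],[47,0,1,0,0,0,0],[54,0,1,0,0,0,0],[60,0,1,0,0,0,0],[65,0,1,0,0,0,0],[65,0,1,0,0,0,0]]]'; python3 - <<'E'
from h import *
snap('side','side1'); i=load('side1')['frame'][190:310,140:300,::-1]
cv2.imwrite('pics/crop3.png',cv2.resize(i,None,fx=5,fy=5,interpolation=cv2.INTER_CUBIC))
E
```

```text
t: 6.55
ee_pos: [465.9, 165.9, 68.7]
orientation: [-3.141, 0.051, -0.001]
ft_force: [-0.5, -0.1, -1.8]
width: 43.9
grasp_force: 30.0
```

View pics/crop3.png

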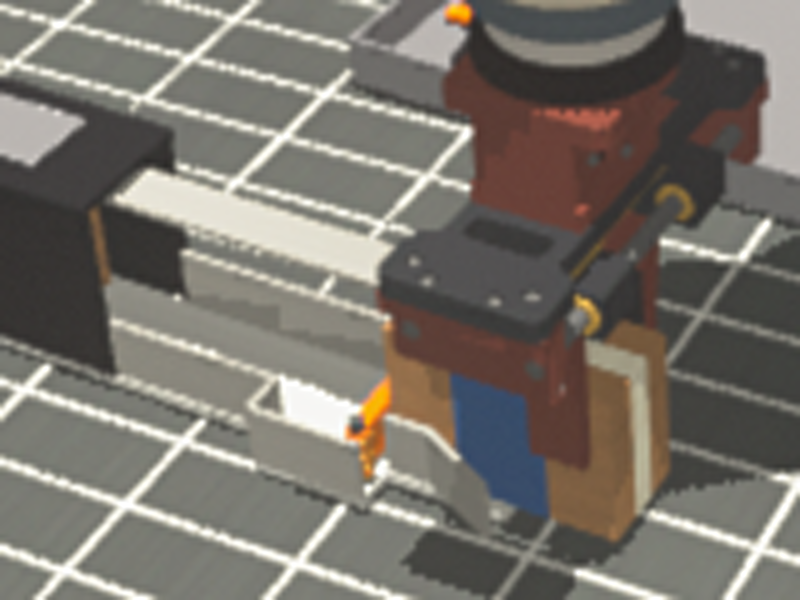

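The nose is just short of the flap, inside the rails, with no contact force. Next it pushes through the flap.

```bash
python3 -m inch '[[[4,0.5,0,0,0,0,0],[8,0.5,0,0,0,0,0],[12,0.5,0,0,0,0,0],[16,0.5,0,0,0,0,0],[20,0.5,0,0,0,0,0],[24,0.5,0,0,0,0,0],[28,0.5,0,0,0,0,0],[32,0.5,0,0,0,0,0]]]'
```

```text
t: 7.4
ee_pos: [493.3, 163.4, 68.4]
orientation: [3.139, -0.05, -0.013]
ft_force: [-10.4, -1.9, 7.5]
width: 43.4
grasp_force: 30.0
```

```bash
python3 -m inch '[[[4,0,0,0,0,0,0],[8,0,0,0,0,0,0],[12,0,0,0,0,0,0],[16,0,0,0,0,0,0],[20,0,0,0,0,0,0],[24,0,0,0,0,0,0],[28,0,0,0,0,0,0],[32,0,0,0,0,0,0]]]'
```

```text
t: 8.2
ee_pos: [529.5, 163.2, 68.7]
orientation: [3.141, -0.05, 0.0]
ft_force: [-2.2, -3.0, -2.0]
width: 43.7
grasp_force: 30.0
```

```bash
python3 -m inch '[[[4,0,0,0,0,0,0],[8,0,0,0,0,0,0],[12,0,0,0,0,0,0],[16,0,0,0,0,0,0],[20,0,0,0,0,0,0],[24,0,0,0,0,0,0],[28,0,0,0,0,0,0],[32,0,0,0,0,0,0],[32,0,0,0,0,0,0]]]'
```

```text
t: 9.1
ee_pos: [562.1, 162.2, 68.8]
orientation: [-3.141, 0.051, -0.002]
ft_force: [0.2, -3.4, -2.5]
width: 44.1
grasp_force: 30.0
```

```bash
python3 -m inch '[[[4,0,0,0,0,0,0],[8,0,0,0,0,0,0],[12,0,0,0,0,0,0],[16,0,0,0,0,0,0],[20,0,0,0,0,0,0],[24,0,0,0,0,0,0],[28,0,0,0,0,0,0],[32,0,0,0,0,0,0],[36,0,0,0,0,0,0],[40,0,0,0,0,0,0],[40,0,0,0,0,0,0],[40,0,0,0,0,0,0]]]'
```

```text
t: 10.3
ee_pos: [601.9, 160.8, 68.9]
orientation: [-3.141, 0.05, -0.003]
ft_force: [1.1, -4.6, -2.9]
width: 43.4
grasp_force: 30.0
```

```bash
python3 -m inch '[[[2,0,0,0,0,0,0],[4,0,0,0,0,0,0],[6,0,0,0,0,0,0],[8,0,0,0,0,0,0],[10,0,0,0,0,0,0],[12,0,0,0,0,0,0],[14,0,0,0,0,0,0],[16,0,0,0,0,0,0],[16,0,0,0,0,0,0],[16,0,0,0,0,0,0]]]'; python3 - <<'E'
from h import *
snap('side','side2'); i=load('side2')['frame'][190:310,140:300,::-1]
cv2.imwrite('pics/crop4.png',cv2.resize(i,None,fx=5,fy=5,interpolation=cv2.INTER_CUBIC))
E
```

```text
t: 11.3
ee_pos: [617.2, 160.5, 68.7]
orientation: [-3.141, 0.051, -0.0]
ft_force: [-0.1, 0.1, -0.8]
width: 43.7
grasp_force: 30.0
```

View pics/crop4.png

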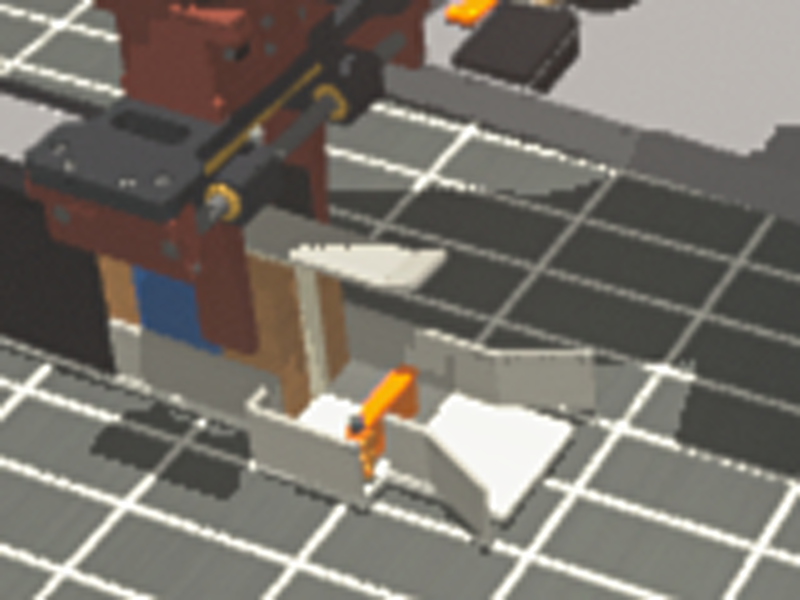

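The flap has shut behind the carton and the side force is gone. Now I'll feel forward for the row in 4 mm steps, which would give at most about 12 N.

```bash
python3 -m inch '[[[1,0,0,0,0,0,0],[2,0,0,0,0,0,0],[3,0,0,0,0,0,0],[4,0,0,0,0,0,0],[4,0,0,0,0,0,0]]]'
```

```text
t: 11.85
ee_pos: [621.3, 160.3, 68.7]
orientation: [-3.141, 0.051, -0.0]
ft_force: [-0.7, 0.3, -1.6]
width: 43.7
grasp_force: 30.0
```

```bash
python3 -m inch '[[[1,0,0,0,0,0,0],[2,0,0,0,0,0,0],[3,0,0,0,0,0,0],[3,0,0,0,0,0,0]]]'
```

```text
t: 12.25
ee_pos: [624.3, 160.2, 68.7]
orientation: [-3.141, 0.051, -0.0]
ft_force: [0.4, 0.2, -1.9]
width: 43.8
grasp_force: 30.0
```

```bash
python3 -m inch '[[[1,0,0,0,0,0,0],[2,0,0,0,0,0,0],[3,0,0,0,0,0,0],[4,0,0,0,0,0,0],[4,0,0,0,0,0,0]]]'
```

```text
t: 12.75
ee_pos: [628.3, 160.1, 68.7]
orientation: [-3.141, 0.051, -0.0]
ft_force: [-0.4, -0.8, -1.9]
width: 44.2
grasp_force: 30.0
```

```bash
python3 -m inch '[[[1,0,0,0,0,0,0],[2,0,0,0,0,0,0],[3,0,0,0,0,0,0],[4,0,0,0,0,0,0],[4,0,0,0,0,0,0]]]'
```

```text
t: 13.25
ee_pos: [632.2, 159.9, 68.7]
orientation: [-3.141, 0.051, -0.0]
ft_force: [-0.2, -0.4, -1.1]
width: 44.2
grasp_force: 30.0
```

```bash
python3 -m inch '[[[1,0,0,0,0,0,0],[2,0,0,0,0,0,0],[3,0,0,0,0,0,0],[4,0,0,0,0,0,0],[4,0,0,0,0,0,0]]]'
```

```text
t: 13.75
ee_pos: [636.3, 159.8, 68.7]
orientation: [-3.141, 0.051, -0.0]
ft_force: [0.1, -0.4, -1.0]
width: 43.7
grasp_force: 30.0
```

```bash
python3 -m inch '[[[1,0,0,0,0,0,0],[2,0,0,0,0,0,0],[3,0,0,0,0,0,0],[4,0,0,0,0,0,0],[4,0,0,0,0,0,0]]]'
```

```text
t: 14.25
ee_pos: [640.3, 159.6, 68.7]
orientation: [-3.141, 0.051, -0.0]
ft_force: [-0.0, -0.1, -3.0]
width: 43.8
grasp_force: 30.0
```

```bash
python3 -m inch '[[[1,0,0,0,0,0,0],[2,0,0,0,0,0,0],[3,0,0,0,0,0,0],[4,0,0,0,0,0,0],[4,0,0,0,0,0,0]]]'
```

```text
t: 14.75
ee_pos: [643.5, 159.5, 68.6]
orientation: [3.141, -0.051, -0.002]
ft_force: [-4.2, 0.3, 0.5]
width: 44.0
grasp_force: 30.0
```

Contact: the row pushes back with 4.2 N. I'll press slightly more and hold.

```bash
python3 -m inch '[[[0.5,0,0,0,0,0,0],[1,0,0,0,0,0,0],[1,0,0,0,0,0,0],[1,0,0,0,0,0,0],[1,0,0,0,0,0,0],[1,0,0,0,0,0,0]]]'
```

```text
t: 15.35
ee_pos: [644.3, 159.5, 68.6]
orientation: [3.141, -0.051, -0.003]
ft_force: [-6.7, 1.0, 1.1]
width: 43.8
grasp_force: 30.0
```

Held at 6.7 N, which is snug. I'll ease off to about 1–2 N so the row doesn't kick the carton back, and set it on the floor.

```bash
python3 -m inch '[[[-0.5,0,0,0,0,0,0],[-1,0,0,0,0,0,0],[-1.5,0,0.4,0,0,0,0],[-1.8,0,0.8,0,0,0,0],[-1.8,0,1.1,0,0,0,0],[-1.8,0,1.1,0,0,0,0],[-1.8,0,1.1,0,0,0,0]]]'
```

```text
t: 16.05
ee_pos: [643.5, 159.5, 67.9]
orientation: [-3.141, 0.051, -0.001]
ft_force: [-4.5, -0.5, 4.4]
width: 43.4
grasp_force: 30.0
```

```bash
python3 -m inch '[[[-0.5,0,0,0,0,0,0],[-1,0,0,0,0,0,0],[-1,0,0,0,0,0,0],[-1,0,0,0,0,0,0]]]'
```

```text
t: 16.45
ee_pos: [643.3, 159.5, 67.9]
orientation: [-3.141, 0.051, -0.003]
ft_force: [2.1, -1.3, 2.2]
width: 44.0
grasp_force: 30.0
```

```bash
python3 -m inch '[[[-1,0,0,0,0,0,30],[-1,0,0,0,0,0,100],[-1,0,0,0,0,0,100],[-1,0,0,0,0,0,100],[-1,0,0,0,0,0,100],[-1,0,0,0,0,0,100],[-1,0,0,0,0,0,100],[-1,0,-15,0,0,0,100],[-1,0,-40,0,0,0,100],[-1,0,-80,0,0,0,100],[-20,0,-120,0,0,0,100],[-60,0,-130,0,0,0,100],[-110,0,-130,0,0,0,100],[-110,0,-130,0,0,0,100],[-110,0,-130,0,0,0,100],[-110,0,-130,0,0,0,100]]]'; python3 - <<'E'
from h import *
snap('wrist','wrist3'); i=load('wrist3')['frame'][:,:,::-1]
j=snap('side','side3')['frame'][190:310,140:300,::-1]
cv2.imwrite('pics/crop5.png',np.hstack([cv2.resize(i[0:210,180:380],(400,420)),cv2.resize(j,(400,300),interpolation=cv2.INTER_CUBIC)[:,:].copy() if 0 else cv2.copyMakeBorder(cv2.resize(j,(400,300),interpolation=cv2.INTER_CUBIC),0,120,0,0,0)]))
E
```

```text
t: 18.05
ee_pos: [534.0, 163.4, 198.7]
orientation: [-3.14, 0.051, -0.004]
ft_force: [-0.4, -0.6, -0.4]
width: 88.1
grasp_force: 0.0
```

View pics/crop5.png

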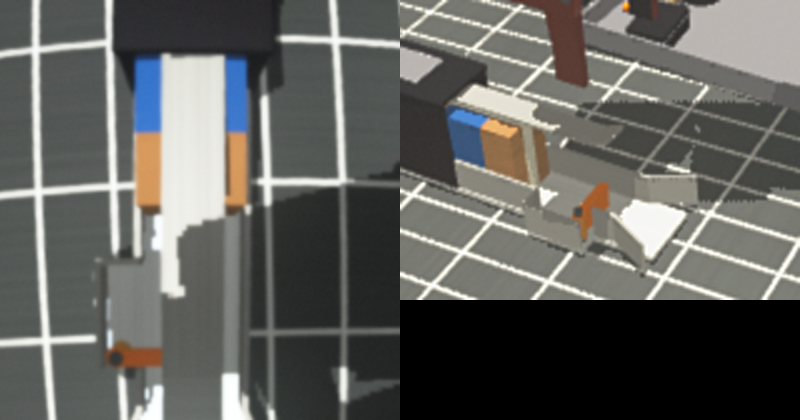

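The carton stands straight in the lane and the flap is shut. Next I'll check its trailing edge against the contact position, which should be at about x = 620.

```bash
python3 - <<'E'
from h import *
w=load('wrist3'); a=onz(w,180+136/2,206/2,80); b=onz(w,180+247/2,208/2,80); print(a,b)
for v in (100,103): print(onz(w,248,v,80))
E
```

```text
[621.10742111 182.5125975   80.        ] [618.8762899  138.39900212  80.        ]
[623.54415458 182.42657133  80.        ]
[621.10742111 182.5125975   80.        ]
```

```bash
python3 -c "
from workcell import ctrl; print(ctrl.close_job())"
```

```text
the job is handed in; nothing more can be done
None
```

The carton is in the dispenser, standing against the row after a press of about 6.7 N, with the flap shut behind it and the tools untouched; I handed the job in at about 18 s, and the interface gave no verdict.

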